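Put the sewing kit away in its holders

TASK

Put the sewing kit that lies about on the front half of the bench away in the three wooden holders on the right of the bench: stand the two thread reels upright in the holder with two round wells, one in each, put the round needle tin flat in the holder with one round well, and lay the beeswax cake flat in the holder with the rectangular well, lengthways, each resting on the floor of its well. The eraser, the bulldog clip and the wooden-handled stamp are not sewing things: leave them where they are.

Things in the scene. Friction and masses are not known exactly. Their poses are not given: they have to be found in the camera images.
- reel_white: Wooden reel of white linen thread standing upright, 36 mm in diameter, 45 mm high. Origin: centre of its underside; z up along its axis. The two reels are alike in shape and may go in either well. All the loose things stand anywhere among one another on the left and middle of the front of the bench, at any yaw; the small objects at the back of the bench are no part of the job.
- reel_brown: Wooden reel of brown linen thread standing upright, 36 mm in diameter, 45 mm high. Origin: centre of its underside; z up along its axis.
- needle_tin: Flat round grey needle tin, shut, 46 mm in diameter, 20 mm high, lying flat. Origin: centre of its underside; z up.
- wax: Yellow-brown cake of beeswax with thread grooves in its top, 31 mm along its x, 45 mm along its y, 19 mm high. Origin: centre of its underside; z up. Easily gripped across the 31 mm.
- reel_holder: Wooden block, 70 mm along its x, 146 mm along its y, 10 mm thick, with two round wells 52 mm in diameter and 5 mm deep (their floor is 5 mm above the bench), centred at y = -36 mm and y = +36 mm on its long middle line. It is fixed to the bench, but lies in a different place and at a different yaw each time. Origin: centre of its underside.
- tin_holder: Square wooden block, 80 x 80 mm, 10 mm thick, with one round well 62 mm in diameter and 5 mm deep (floor 5 mm above the bench) in its middle. It is fixed to the bench, but lies in a different place and at a different yaw each time. Origin: centre of its underside.
- wax_holder: Wooden block, 66 mm along its x, 80 mm along its y, 10 mm thick, with one rectangular well in its middle, 48 mm along x and 62 mm along y, 5 mm deep (floor 5 mm above the bench). It is fixed to the bench, but lies in a different place and at a different yaw each time. Origin: centre of its underside.
- eraser: Bystander: worn eraser with a blue sleeve, 21 x 42 x 13 mm. To be left alone. Origin: centre of its underside.
- clip: Bystander: grey steel bulldog clip with wire loops, 40 x 30 x 39 mm. To be left alone. Origin: centre of its underside.
- stamp: Bystander: stamp with an upright turned wooden handle, 26 x 50 x 68 mm. To be left alone. Origin: centre of its underside.
Things that resemble listed ones, but are neither listed nor needed, are in the scene too. Leave any pink or purple look-alike of the reel_white alone.

How it is judged:
At the end, for the whole second after the job is handed in: All four on their wells' floors: reels upright, tin and wax flat (tilt < 0.12 rad), within 11 mm of the well centre along each holder axis, underside 2 to 7.5 mm above the bench; wax lengthways within 0.35 rad; all at rest; eraser, clip, stamp moved < 20 mm (((x of reel_white in the frame of reel_holder between -0.011 and 0.011 m and y of reel_white in the frame of reel_holder between -0.047 and -0.025 m and z of reel_white in the frame of reel_holder between 0.002 and 0.0075 m and angle between each of reel_white, reel_brown's own z axis and vertical below 0.12 rad and x of reel_brown in the frame of reel_holder between -0.011 and 0.011 m and y of reel_brown in the frame of reel_holder between 0.025 and 0.047 m and z of reel_brown in the frame of reel_holder between 0.002 and 0.0075 m) or (x of reel_brown in the frame of reel_holder between -0.011 and 0.011 m and y of reel_brown in the frame of reel_holder between -0.047 and -0.025 m and z of reel_brown in the frame of reel_holder between 0.002 and 0.0075 m and angle between each of reel_brown, reel_white's own z axis and vertical below 0.12 rad and x of reel_white in the frame of reel_holder between -0.011 and 0.011 m and y of reel_white in the frame of reel_holder between 0.025 and 0.047 m and z of reel_white in the frame of reel_holder between 0.002 and 0.0075 m)) and x of needle_tin in the frame of tin_holder between -0.011 and 0.011 m and y of needle_tin in the frame of tin_holder between -0.011 and 0.011 m and z of needle_tin in the frame of tin_holder between 0.002 and 0.0075 m and angle between each of needle_tin, wax's own z axis and vertical below 0.12 rad and x of wax in the frame of wax_holder between -0.011 and 0.011 m and y of wax in the frame of wax_holder between -0.011 and 0.011 m and z of wax in the frame of wax_holder between 0.002 and 0.0075 m and angle between the y axis of wax and the y axis of wax_holder, either way round below 0.35 rad and linear speed of each of reel_white, reel_brown, wax, needle_tin below 0.02 m/s and angular speed of each of reel_white, reel_brown, wax, needle_tin below 0.3 rad/s and distance of each of eraser, clip, stamp from where it was at the start of the episode below 0.02 m); the robot touches nothing.
It fails at once if the eraser is shifted by more than 20 mm (distance of eraser from where it was at the start of the episode above 0.02 m).
It fails at once if the bulldog clip is shifted by more than 20 mm (distance of clip from where it was at the start of the episode above 0.02 m).
It fails at once if the stamp is shifted by more than 20 mm (distance of stamp from where it was at the start of the episode above 0.02 m).
It also fails if it takes over 96 s, if anything falls off the work surface, if the arm or the gripper's body presses on something with over 40 N, if the wrist force passes 120 N, or if a joint passes its speed limit or range.

ROBOT

A 6-joint arm with a two-finger parallel gripper is mounted at the origin on a cart in front of the work surface, level with it; the furniture and walls round the work are solid. World frame = base frame: x ahead of the robot, y to its left, z up, the work surface at z = 0. Lengths are in m, angles in rad, forces in N, time in s.
With the tool pointing down it reaches from about 0.35 to 0.725 m from the base axis. Payload 6 kg.
Tool frame: the origin (TCP) lies between the finger pads; the fingertips stand 11 mm ahead of it and the grasp point (between the pads) lies 8 mm behind it (manip.nose_length is the distance from the TCP to the fingertips, in m); z points along the fingers, x is the direction in which the jaws open and shut, and the axes are right-handed (so a half turn about z gives the same grasp; the last joint's range is limited). The gripper opens to 85 mm and grips with 20 to 120 N. Pads are 22 mm wide; open, the fingers measure 114 mm over their backs; the gripper's body (76 mm by 85 mm) begins 54 mm behind the grasp point. The pads swing forward as they close: fully open they stand 13 mm farther back than shut.
Start: joints at [1.532, 0.04, 0.085, 0, -1.615, -0.334], TCP at [0.219, 0.559, 0.242] pointing down, gripper open.
Joint ranges: [-2.56, 2.56], [-1.29, 2.01], [-1.08, 1.49], [-3.29, 1.98], [-2.81, -0.18], [-2.99, 2.99]. Speed limits (rad/s): [2.57, 2.57, 3.01, 3.14, 3.14, 3.14].

INTERFACE

Orientations are given as a unit quaternion [w, x, y, z].
In Python, from station import manip gives the robot as it stands.
- The arm moves only by the shell command python3 -m inch 'ROWS' [FORCE]. ROWS is JSON, a list that holds one entry, the list of rows, each a list of 5 numbers: the finger opening in m, from 0 to 0.0854, then the shift along the tool's x, y, z in m, then the turn about the tool's z in degrees. A call has 1 to 5 rows; each row is the pose to reach, as a shift and turn from the pose commanded when the call began, along the tool's axes at that moment; what a row does not reach only later rows make up. A row lasts 1/8 s, in which the tool goes at most 62.5 mm and 10.7 degrees, less where a joint would pass 70% of its speed; a pose out of reach is approached as far as the arm can. A call with a gripper value outside its range is refused whole. The fingers move at their own pace and stop on an object; FORCE is the grip in N (left out, the last holds). Time passes only in rows, so rows that repeat a pose let the fingers close. It gives the time, the measured TCP pose, the force and the opening at its end, in the units of the state.
- manip.sense(): the state, without advancing time (a new reading comes with each control period).
- manip.camera(name): name is "side" or "top"; returns a dict with "color" (400x640x3 uint8, blue, green, red), "mtx" (3x3 intrinsics, pixels), "dist" ([k1, k2, p1, p2, k3] as OpenCV has them; the pictures are not rectified), "R" (3x3) and "t" (3): a world point X has camera coordinates R X + t. Camera axes: x right, y down, z forward; pixel columns grow to the right and rows downward; lengths in m; the calibration is good to about 2 mm. A picture is of the moment at which its call begins. There is no depth.
- manip.close_job(): hands the job in, once; it reports no verdict.
The state is a dict: "time": time; "joints": joint angles; "joint_vel": joint speeds; "joint_torque": joint torques, N m; "ee_pos": TCP position; "eef_rot": TCP orientation; "wrist_force": force on the tool from outside, world axes, zero at the start; "moment": the same for the moment, N m; "finger_gap": finger opening in m.
Only numpy, scipy, OpenCV 4.12 (cv2) and the standard library are available. Lean on these libraries where they do the work, as an engineer would, in place of code of your own. Each camera call takes 0.05 s, during which the arm holds its last target. There are 200 camera calls.

## Working session

There is one attempt and no reset: what is moved stays moved. The work goes in short steps, Python scripts to look and compute and a shell command to move; the robot and the scene stay as the last step left them, time stands still between calls to the robot, and variables do not carry over. Pictures are saved under pics/ and viewed, about 12 in all and at most 16, crops included, and the job is handed in when it is done.

```bash
ls; mkdir -p pics; python3 - <<'E'
from station import manip
import cv2
s=manip.sense();print(s)
for n in("top","side"):
    c=manip.camera(n);cv2.imwrite(f"pics/{n}0.png",c["color"]);print(n,c["mtx"],c["dist"],c["R"],c["t"])
E
```

```text
pics
{'time': 0.0, 'joints': array([ 1.53170373e+00,  4.08230936e-02,  8.38038051e-02, -4.77278093e-04,
       -1.61546778e+00, -3.33702054e-01]), 'joint_vel': array([-0.00075654,  0.0002244 , -0.00010237, -0.00011072, -0.00074983,
        0.00041087]), 'joint_torque': array([ 8.08218260e-05, -3.68197703e+01,  3.47414017e+01,  6.93208113e+00,
       -5.35705811e-03,  9.21374891e-06]), 'ee_pos': array([0.21833595, 0.55854125, 0.24126591]), 'eef_rot': array([-6.95056880e-04, -5.63825963e-01,  8.25893160e-01, -5.37017596e-04]), 'wrist_force': array([ 0.32538375,  0.54473712, -0.70108335]), 'moment': array([ 0.01082504,  0.04689396, -0.04032341]), 'finger_gap': 0.08501700161650243}
top [[390.1608183    0.         318.59734557]
 [  0.         390.1608183  197.57806529]
 [  0.           0.           1.        ]] [0.01986211 0.         0.         0.         0.        ] [[-0.01928883 -0.99979899 -0.00546973]
 [-0.99661302  0.01966421 -0.07984863]
 [ 0.07994014  0.00391101 -0.99679199]] [0.0701206  0.48160511 1.02181878]
side [[458.08610294   0.         305.74782245]
 [  0.         458.08610294 202.18132854]
 [  0.           0.           1.        ]] [-0.11912028  0.          0.          0.          0.        ] [[-9.56251654e-01 -2.92544340e-01  7.64091656e-04]
 [-2.39914192e-01  7.82717391e-01 -5.74277517e-01]
 [ 1.67403569e-01 -5.49337142e-01 -8.18660338e-01]] [0.49434523 0.1010475  1.30429185]
```

View pics/top0.png

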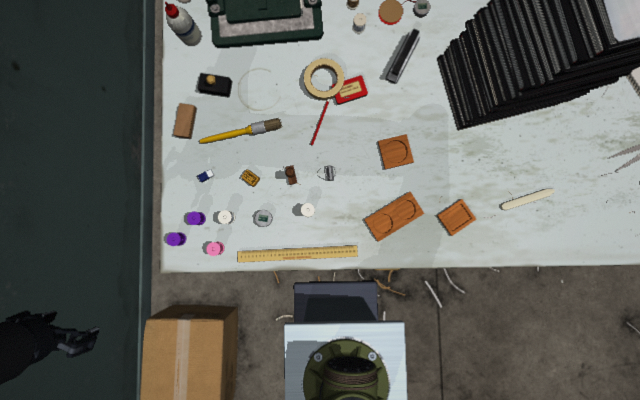

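View pics/side0.png

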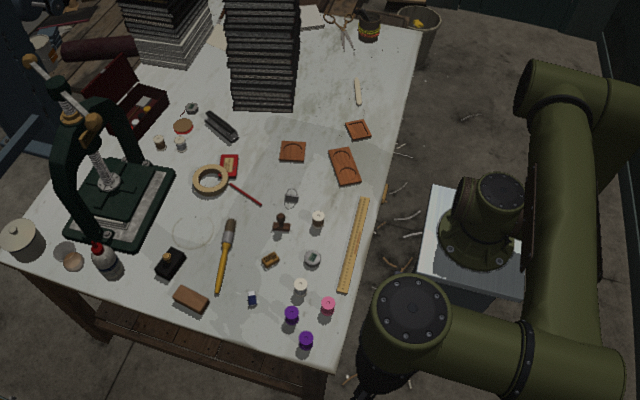

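Top view: whitish reels at (224,217) and (307,210), tin at (263,218), wax at (250,178), eraser (205,175), stamp (290,174) and clip (327,172). Holders are at (395,152), (394,216) and (456,217). Purple reels are at (195,218) and (175,239), and a pink one at (214,248). I'll enlarge to tell the reels apart.

```bash
python3 - <<'E'
import cv2,numpy as np
a=cv2.imread("pics/top0.png")[140:262,160:350];b=cv2.imread("pics/side0.png")[190:355,225:345]
a=cv2.resize(a,None,fx=4,fy=4,interpolation=cv2.INTER_CUBIC)
cv2.imwrite("pics/c1.png",a)
c=cv2.resize(cv2.imread("pics/top0.png")[130:245,355:485],None,fx=3,fy=3,interpolation=2)
b=cv2.resize(b,None,fx=3.5,fy=3.5,interpolation=2)
o=np.zeros((578,810,3),np.uint8);o[:c.shape[0],:c.shape[1]]=c;o[:b.shape[0],390:390+b.shape[1]]=b;cv2.imwrite("pics/c2.png",o[:,:800])
E
```

```text
(no output)
```

View pics/c1.png

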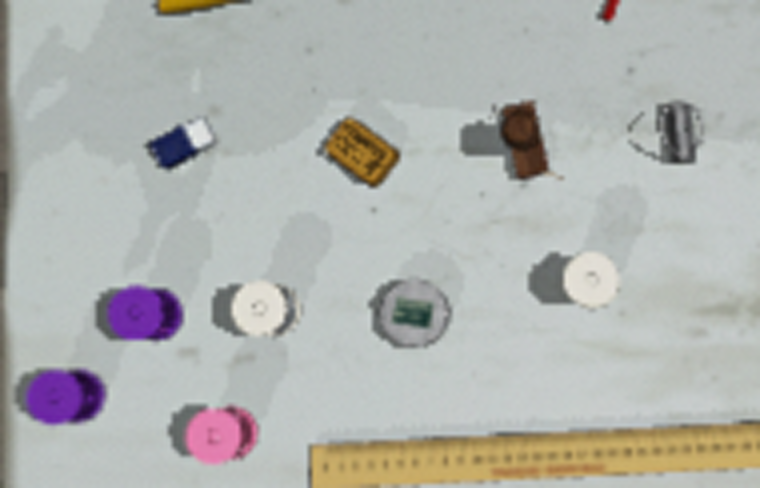

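View pics/c2.png

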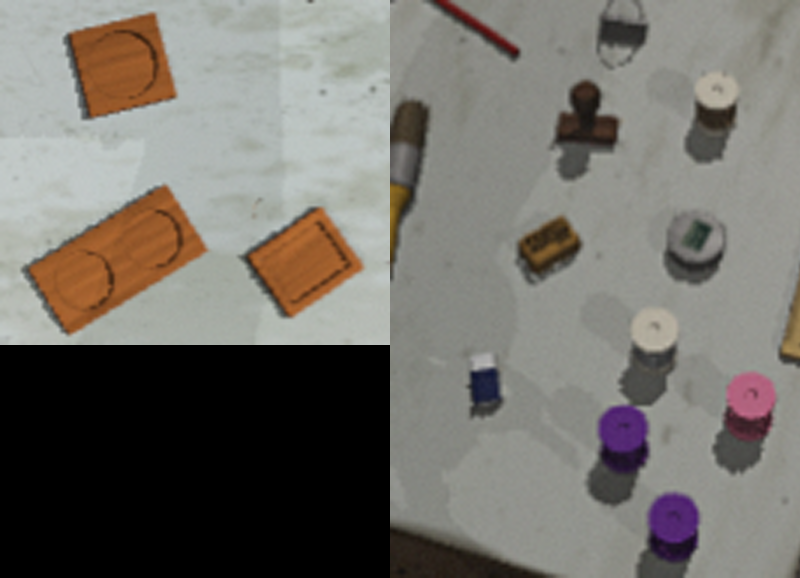

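Candidates: the off-white-topped reels at (224,217), which has white thread in the side view, and (307,210), which has brown thread. They are the two wanted, and the purple and pink ones are decoys. Now I'll measure positions.

```bash
cat >h.py <<'E'
import cv2,numpy as np
from station import manip
def ray(c,uv,z):
    p=cv2.undistortPoints(np.float64(uv).reshape(-1,1,2),c["mtx"],c["dist"]).reshape(-1,2)
    R,t=np.array(c["R"]),np.array(c["t"]);o=-R.T@t
    d=np.c_[p,np.ones(len(p))]@R
    return (o+d*((z-o[2])/d[:,2])[:,None])[:,:2]
def proj(c,X):
    return cv2.projectPoints(np.float64(X).reshape(-1,1,3),cv2.Rodrigues(np.array(c["R"]))[0],np.array(c["t"]),c["mtx"],c["dist"])[0].reshape(-1,2)
def find(c,mask,uv,z,r=30):
    """contour nearest uv -> world centre, size, angle of long side"""
    cs=[k for k in cv2.findContours(mask.astype(np.uint8)*255,cv2.RETR_EXTERNAL,cv2.CHAIN_APPROX_NONE)[0] if cv2.contourArea(k)>25]
    if not cs:return None
    k=min(cs,key=lambda k:np.hypot(*(k.reshape(-1,2).mean(0)-uv)))
    if np.hypot(*(k.reshape(-1,2).mean(0)-uv))>r:return None
    w=ray(c,k.reshape(-1,2),z)
    (x,y),s,a=cv2.minAreaRect((w*1000).astype(np.float32))
    if s[0]<s[1]:a+=90
    return np.round([x,y,*s,(a+90)%180-90],1)
def masks(img):
    h=cv2.cvtColor(img,cv2.COLOR_BGR2HSV).astype(int);H,S,V=h[...,0],h[...,1],h[...,2]
    b,g,r=[img[...,i].astype(int) for i in range(3)]
    return dict(white=(r-b>4)&(V>190),wood=(H<15)&(S>140)&(V>110),wax=(H>10)&(H<25)&(S>110)&(V>60))
E
python3 - <<'E'
from h import *
for n,pts in (("top",dict(rw=(224,217),rb=(307,210),tin=(263,218),wax=(250,178),hr=(394,216),ht=(395,152),hw=(456,217))),
 ("side",dict(rw=(301,284),rb=(318,215),tin=(312,258),wax=(271,260),hr=(345,167),ht=(292,152),hw=(358,130)))):
    c=manip.camera(n);m=masks(c["color"])
    for k,uv in pts.items():
        u,v=uv
        print(n,k,c["color"][v,u],ray(c,uv,dict(r=.045,t=.02,w=.019,h=.01)[k[0]]).round(3)*1000,
        find(c,m["white" if k[0]=='r' else "wax" if k=="wax" else "wood"],uv,dict(r=.045,t=.02,w=.019,h=.01)[k[0]]))
E
```

```text
top rw [209 218 220] [[435. 307.]] [436.4 306.8  31.1  33.9  -0. ]
top rb [203 215 215] [[449.  91.]] [450.4  90.   33.8  33.8  -1.1]
top tin [79 88 63] [[431. 209.]] None
top wax [ 37 105 143] [[539. 244.]] [540.5 244.   44.4  28.4  52.1]
top hr [ 39  85 144] [[ 430. -140.]] [ 430.1 -139.4   68.3  144.7  -59.7]
top ht [ 40  88 151] [[ 604. -149.]] [ 605.9 -150.4   78.1   77.7   12.1]
top hw [ 43  92 156] [[ 424. -305.]] [ 424.8 -305.9   64.3   77.9  -57. ]
side rw [141 155 159] [[436. 306.]] None
side rb [128 142 146] [[453.  89.]] None
side tin [53 61 47] [[434. 213.]] None
side wax [ 46  93 127] [[539. 251.]] [543.4 247.9  41.2  27.   51.8]
side hr [34 49 72] [[ 428. -132.]] [ 432.2 -141.5   63.8  142.4  -60.5]
side ht [ 45  71 112] [[ 607. -143.]] None
side hw [ 44  72 114] [[ 425. -301.]] [ 432.1 -304.4   50.5   75.7  -56. ]
```

```bash
cat >>h.py <<'E'
def state():
    s=manip.sense();w,x,y,z=s["eef_rot"]
    return *s["ee_pos"],np.degrees(np.arctan2(2*(x*y+w*z),1-2*(y*y+z*z)))
def plan(*wps,start=None):
    """waypoints (x,y,z mm,yaw of tool x in deg) -> tool-frame shift and turn, chained"""
    s=state() if start is None else start
    print("at",np.round([s[0]*1000,s[1]*1000,s[2]*1000,s[3]],1))
    p,a=np.array(s[:3]),s[3]
    for x,y,z,yw in wps:
        d=np.array([x,y,z])/1000-p;c,n=np.cos(np.radians(a)),np.sin(np.radians(a))
        print("shift",np.round([d[0]*c+d[1]*n,d[0]*n-d[1]*c,-d[2]],4),"turn",round(a-yw,1),"rows>=",int(max(np.ceil(np.linalg.norm(d)/.0625),np.ceil(abs(a-yw)/10.7))))
        p,a=np.array([x,y,z])/1000,yw
E
python3 -c "
from h import *
plan((330,430,180,-135),(436,307,110,-135),(436,307,22,-135))
plan((436,307,110,-135),(430,90,110,-150),(448,-170,110,-150),(448,-170,29,-150),start=(.436,.307,.022,-135))"
```

```text
at [ 218.4  558.6  241.7 -111.4]
shift [ 0.0792 -0.1508  0.0617] turn 23.6 rows>= 3
shift [ 0.012  -0.1619  0.07  ] turn 0 rows>= 3
shift [-0.     0.     0.088] turn 0 rows>= 2
at [ 436.  307.   22. -135.]
shift [-0.     0.    -0.088] turn 0 rows>= 2
shift [ 0.1577 -0.1492 -0.    ] turn 15 rows>= 4
shift [ 0.1144 -0.2342 -0.    ] turn 0 rows>= 5
shift [-0.     0.     0.081] turn 0 rows>= 2
```

```bash
python3 -m inch '[[[0.06,0.079,-0.151,0.062,23.6],[0.06,0.079,-0.151,0.062,23.6],[0.06,0.079,-0.151,0.062,23.6],[0.06,0.079,-0.151,0.062,23.6],[0.06,0.079,-0.151,0.062,23.6]]]' 30
python3 -m inch '[[[0.06,0.012,-0.162,0.07,0],[0.06,0.012,-0.162,0.07,0],[0.06,0.012,-0.162,0.07,0],[0.06,0.012,-0.162,0.07,0],[0.06,0.012,-0.162,0.07,0]]]'
python3 - <<'E'
from h import *
plan((436,307,22,-135))
c=manip.camera("side");cv2.imwrite("pics/s1.png",cv2.resize(c["color"][150:380,180:480],None,fx=2.5,fy=2.5))
E
```

```text
time: 0.82
ee_pos: [0.3304, 0.4303, 0.1806]
eef_rot: [0.0, -0.383, 0.924, 0.0]
wrist_force: [-0.4, 0.9, 1.0]
finger_gap: 0.0599
time: 1.45
ee_pos: [0.4365, 0.3084, 0.111]
eef_rot: [0.0, -0.383, 0.924, 0.0]
wrist_force: [0.4, -0.1, -0.6]
finger_gap: 0.06
at [ 436.5  308.4  111.  -134.9]
shift [ 0.0013 -0.0007  0.089 ] turn 0.1 rows>= 2
```

View pics/s1.png

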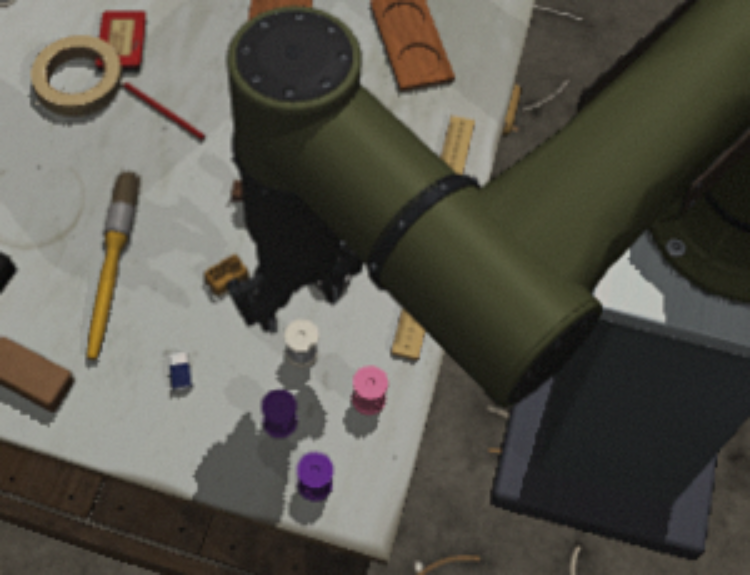

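The side view shows the open jaws above and behind the white reel (crop 300,340), consistent with the 110 mm height, and the decoys are clear. Descend and grip.

```bash
python3 -m inch '[[[0.06,0.001,-0.001,0.04,0],[0.06,0.001,-0.001,0.075,0],[0.06,0.001,-0.001,0.089,0],[0.06,0.001,-0.001,0.089,0]]]' 
python3 -m inch '[[[0.02,0,0,0,0],[0.02,0,0,0,0],[0.02,0,0,0,0],[0.02,0,0,0,0],[0.02,0,0,0,0]]]' 30
python3 -m inch '[[[0.02,0,0,-0.03,0],[0.02,0,0,-0.088,0],[0.02,0,0,-0.088,0],[0.02,0,0,-0.088,0]]]'
```

```text
time: 2.0
ee_pos: [0.4362, 0.3065, 0.0215]
eef_rot: [-0.0, -0.384, 0.923, -0.0]
wrist_force: [-0.2, -0.1, 0.7]
finger_gap: 0.0603
time: 2.62
ee_pos: [0.4373, 0.3069, 0.0234]
eef_rot: [0.002, -0.383, 0.924, 0.001]
wrist_force: [-1.8, 1.0, 6.2]
finger_gap: 0.0351
time: 3.12
ee_pos: [0.4363, 0.3058, 0.1093]
eef_rot: [0.0, -0.383, 0.924, 0.0]
wrist_force: [0.5, -0.3, -0.5]
finger_gap: 0.0351
```

```bash
python3 -m inch '[[[0.02,0.158,-0.149,0,15],[0.02,0.158,-0.149,0,15],[0.02,0.158,-0.149,0,15],[0.02,0.158,-0.149,0,15],[0.02,0.158,-0.149,0,15]]]' 
python3 -m inch '[[[0.02,0.114,-0.234,0,0],[0.02,0.114,-0.234,0,0],[0.02,0.114,-0.234,0,0],[0.02,0.114,-0.234,0,0],[0.02,0.114,-0.234,0,0]]]'
python3 -m inch '[[[0.02,0,0,0,0],[0.02,0,0,0,0]]]'
python3 - <<'E'
from h import *
plan((448.3,-170.5,40,-150),(448.3,-170.5,28,-150))
c=manip.camera("side");t=manip.camera("top")
cv2.imwrite("pics/s2.png",np.hstack([cv2.resize(k,(390,390)) for k in (c["color"][80:210,280:410],t["color"][130:260,350:480])]))
E
```

```text
time: 3.75
ee_pos: [0.4297, 0.0868, 0.1082]
eef_rot: [-0.001, -0.258, 0.966, -0.0]
wrist_force: [0.1, 0.2, 0.2]
finger_gap: 0.0352
time: 4.38
ee_pos: [0.448, -0.1735, 0.1078]
eef_rot: [-0.001, -0.257, 0.966, 0.0]
wrist_force: [0.5, 0.7, 0.3]
finger_gap: 0.0349
time: 4.62
ee_pos: [0.4489, -0.1696, 0.1089]
eef_rot: [-0.0, -0.26, 0.966, 0.0]
wrist_force: [-0.2, 1.3, -0.8]
finger_gap: 0.0349
at [ 448.9 -169.6  108.9 -149.9]
shift [ 0.001  -0.0005  0.0689] turn 0.1 rows>= 2
shift [-0.     0.     0.012] turn 0 rows>= 1
```

View pics/s2.png

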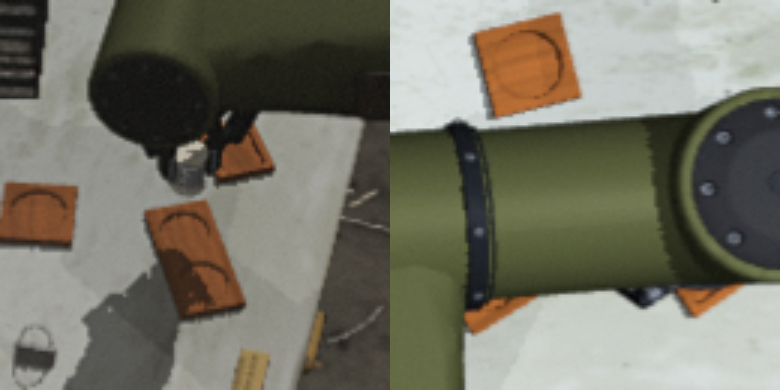

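The reel is held upright between the jaws (left crop 190,170), over the holder's far well. Lower it and release.

```bash
python3 -m inch '[[[0.02,0.001,0,0.035,0],[0.02,0.001,0,0.069,0],[0.02,0.001,0,0.078,0],[0.02,0.001,0,0.081,0],[0.02,0.001,0,0.081,0]]]' 
python3 -m inch '[[[0.045,0,0,0,0],[0.055,0,0,0,0],[0.055,0,0,0,0]]]'
python3 -m inch '[[[0.055,0,0,-0.05,0],[0.055,0,0,-0.1,0],[0.055,0,0,-0.1,0]]]'
python3 -c "
from h import *
plan((448,-40,130,-150),(450.5,90,100,-150),(450.5,90,22,-150))"
```

```text
time: 5.35
ee_pos: [0.4488, -0.1713, 0.0297]
eef_rot: [0.001, -0.259, 0.966, -0.0]
wrist_force: [0.4, -0.5, 0.1]
finger_gap: 0.0351
time: 5.72
ee_pos: [0.4481, -0.1715, 0.0287]
eef_rot: [0.0, -0.259, 0.966, -0.0]
wrist_force: [-0.1, 0.5, -0.3]
finger_gap: 0.0549
time: 6.1
ee_pos: [0.4502, -0.1719, 0.1334]
eef_rot: [0.004, -0.259, 0.966, -0.002]
wrist_force: [-0.1, 0.4, -0.8]
finger_gap: 0.0548
at [ 450.2 -171.9  133.4 -150. ]
shift [-0.0642  0.1153  0.0034] turn 0.0 rows>= 3
shift [-0.0672  0.1113  0.03  ] turn 0 rows>= 3
shift [-0.     0.     0.078] turn 0 rows>= 2
```

```bash
python3 -m inch '[[[0.06,-0.065,0.115,0,0],[0.06,-0.131,0.227,0.028,0],[0.06,-0.131,0.227,0.028,0],[0.06,-0.131,0.227,0.028,0],[0.06,-0.131,0.227,0.028,0]]]' 
python3 -m inch '[[[0.06,0,0,0,0],[0.06,0,0,0,0]]]'
python3 - <<'E'
from h import *
plan((450.5,90,22,-150))
c=manip.camera("side");cv2.imwrite("pics/s3.png",cv2.resize(c["color"][80:280,230:430],None,fx=3,fy=3))
E
```

```text
time: 6.72
ee_pos: [0.4468, 0.0934, 0.0991]
eef_rot: [-0.001, -0.261, 0.965, 0.0]
wrist_force: [-0.0, -0.6, -0.2]
finger_gap: 0.0599
time: 6.98
ee_pos: [0.4478, 0.0898, 0.1003]
eef_rot: [-0.0, -0.259, 0.966, -0.0]
wrist_force: [-0.3, -0.1, 0.4]
finger_gap: 0.0603
at [ 447.8   89.8  100.3 -150. ]
shift [-0.0025 -0.0012  0.0783] turn -0.0 rows>= 2
```

View pics/s3.png

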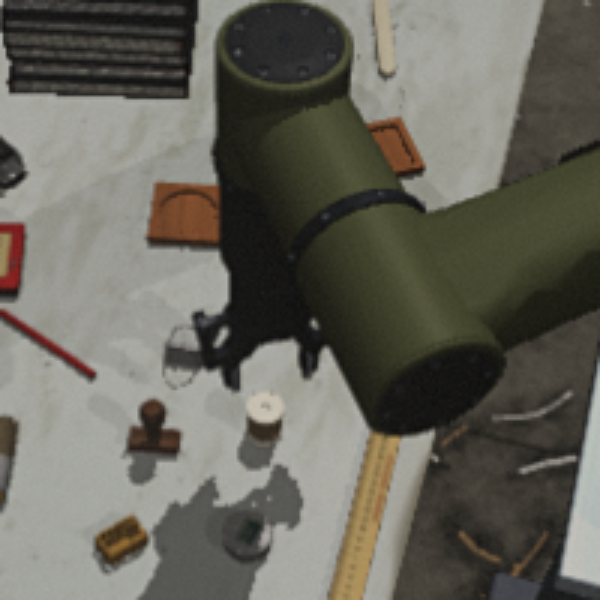

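The jaws are above the brown reel (crop 265,410), with the stamp and clip clear. Grip it and lift.

```bash
python3 -m inch '[[[0.06,-0.0025,-0.001,0.04,0],[0.06,-0.0025,-0.001,0.07,0],[0.06,-0.0025,-0.001,0.078,0],[0.06,-0.0025,-0.001,0.078,0]]]' 
python3 -m inch '[[[0.02,0,0,0,0],[0.02,0,0,0,0],[0.02,0,0,0,0],[0.02,0,0,0,0],[0.02,0,0,0,0]]]' 30
python3 -m inch '[[[0.02,0,0,-0.03,0],[0.02,0,0,-0.09,0],[0.02,0,0,-0.09,0],[0.02,0,0,-0.09,0]]]'
python3 -c "
from h import *
plan((411.9,-108.3,112,-150))"
```

```text
time: 7.52
ee_pos: [0.4507, 0.0904, 0.0229]
eef_rot: [0.0, -0.259, 0.966, -0.0]
wrist_force: [0.0, 1.0, 0.1]
finger_gap: 0.06
time: 8.15
ee_pos: [0.4513, 0.0914, 0.024]
eef_rot: [0.001, -0.259, 0.966, -0.0]
wrist_force: [-0.1, 0.7, 5.5]
finger_gap: 0.0352
time: 8.65
ee_pos: [0.4501, 0.0913, 0.1121]
eef_rot: [0.0, -0.259, 0.966, 0.0]
wrist_force: [0.0, -0.9, -1.2]
finger_gap: 0.0357
at [ 450.1   91.3  112.1 -150. ]
shift [ 1.330e-01 -1.537e-01  1.000e-04] turn 0.0 rows>= 4
```

```bash
python3 -m inch '[[[0.02,0.133,-0.154,0,0],[0.02,0.133,-0.154,0,0],[0.02,0.133,-0.154,0,0],[0.02,0.133,-0.154,0,0],[0.02,0.133,-0.154,0,0]]]' 
python3 -m inch '[[[0.02,0,0,0,0],[0.02,0,0,0,0]]]'
python3 -c "
from h import *
plan((411.9,-108.3,29,-150))"
```

```text
time: 9.28
ee_pos: [0.4113, -0.1099, 0.111]
eef_rot: [-0.001, -0.258, 0.966, 0.0]
wrist_force: [-0.3, -0.6, -0.7]
finger_gap: 0.0351
time: 9.52
ee_pos: [0.4124, -0.108, 0.1119]
eef_rot: [-0.0, -0.26, 0.966, 0.0]
wrist_force: [-0.2, 0.1, -0.1]
finger_gap: 0.0352
at [ 412.4 -108.   111.9 -149.9]
shift [ 0.0005 -0.      0.0829] turn 0.1 rows>= 2
```

```bash
python3 -m inch '[[[0.02,0,0,0.035,0],[0.02,0,0,0.069,0],[0.02,0,0,0.08,0],[0.02,0,0,0.083,0],[0.02,0,0,0.083,0]]]' 
python3 -m inch '[[[0.045,0,0,0,0],[0.055,0,0,0,0],[0.055,0,0,0,0]]]'
python3 -m inch '[[[0.055,0,0,-0.05,0],[0.055,0,0,-0.1,0],[0.055,0,0,-0.1,0],[0.055,0,0,-0.1,0]]]'
python3 - <<'E'
from h import *
for n,(u,v),r in(("top",(263,218),20),("side",(312,258),20)):
    c=manip.camera(n);g=cv2.cvtColor(c["color"],cv2.COLOR_BGR2GRAY)[v-r:v+r,u-r:u+r]
    G=cv2.resize(g,None,fx=8,fy=8,interpolation=2)
    k=cv2.HoughCircles(G,cv2.HOUGH_GRADIENT,1,20,param1=80,param2=15,minRadius=55,maxRadius=90)
    if k is not None:
        for a in k[0][:4]:
            p=np.array([u-r,v-r])+(a[:2]-3.5)/8;print(n,p,a[2]/8,ray(c,p,.02)*1000)
    O=cv2.cvtColor(G,cv2.COLOR_GRAY2BGR)
    if k is not None: cv2.circle(O,tuple(int(i) for i in k[0][0][:2]),int(k[0][0][2]),(0,0,255))
    cv2.imwrite(f"pics/t_{n}.png",O)
cv2.imwrite("pics/t.png",np.hstack([cv2.imread("pics/t_top.png"),cv2.imread("pics/t_side.png")]))
plan((412,0,130,-150))
E
```

```text
time: 10.15
ee_pos: [0.4131, -0.1087, 0.0305]
eef_rot: [0.001, -0.259, 0.966, -0.0]
wrist_force: [0.0, -0.4, -0.2]
finger_gap: 0.035
time: 10.52
ee_pos: [0.4125, -0.1088, 0.0297]
eef_rot: [0.0, -0.259, 0.966, -0.0]
wrist_force: [-0.0, -0.8, 0.0]
finger_gap: 0.0549
time: 11.02
ee_pos: [0.4122, -0.1087, 0.129]
eef_rot: [0.0, -0.259, 0.966, 0.0]
wrist_force: [-0.4, 0.7, -1.1]
finger_gap: 0.055
at [ 411.7 -108.8  128.1 -150. ]
shift [-0.0548  0.094  -0.0019] turn 0.0 rows>= 2
```

View pics/t.png

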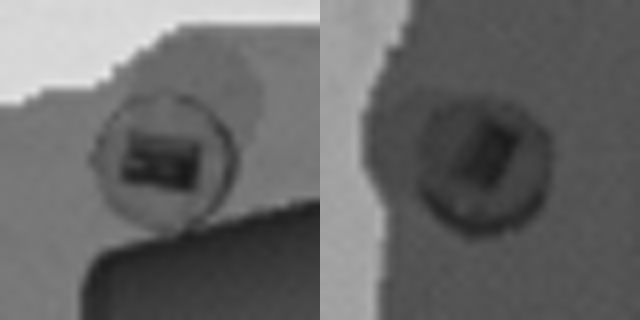

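Tin's top face: centre at top crop (163,162), i.e. pixel (263.4,218), which gives (432,209) mm. Go there.

```bash
python3 -c "
from h import *
plan((432,209,110,-135),(432,209,20,-135))"
```

```text
at [ 411.7 -108.8  128.1 -150. ]
shift [-0.1767  0.265   0.0181] turn -15.0 rows>= 6
shift [-0.    0.    0.09] turn 0 rows>= 2
```

```bash
python3 -m inch '[[[0.07,-0.177,0.265,0.018,-15],[0.07,-0.177,0.265,0.018,-15],[0.07,-0.177,0.265,0.018,-15],[0.07,-0.177,0.265,0.018,-15],[0.07,-0.177,0.265,0.018,-15]]]' 
python3 -m inch '[[[0.07,-0.001,0.01,0,0],[0.07,-0.001,0.01,0,0],[0.07,-0.001,0.01,0,0]]]'
python3 - <<'E'
from h import *
plan((432,209,20,-135))
c=manip.camera("side");cv2.imwrite("pics/s4.png",cv2.resize(c["color"][80:330,230:430],None,fx=2.4,fy=2.4))
E
```

```text
time: 11.75
ee_pos: [0.4318, 0.2044, 0.1107]
eef_rot: [-0.0, -0.383, 0.924, -0.0]
wrist_force: [0.5, 0.2, 0.5]
finger_gap: 0.0698
time: 12.12
ee_pos: [0.4261, 0.2093, 0.1115]
eef_rot: [-0.0, -0.383, 0.924, -0.0]
wrist_force: [0.8, 0.2, -0.1]
finger_gap: 0.0701
at [ 426.1  209.3  111.5 -135. ]
shift [-0.004  -0.0044  0.0915] turn -0.0 rows>= 2
```

View pics/s4.png

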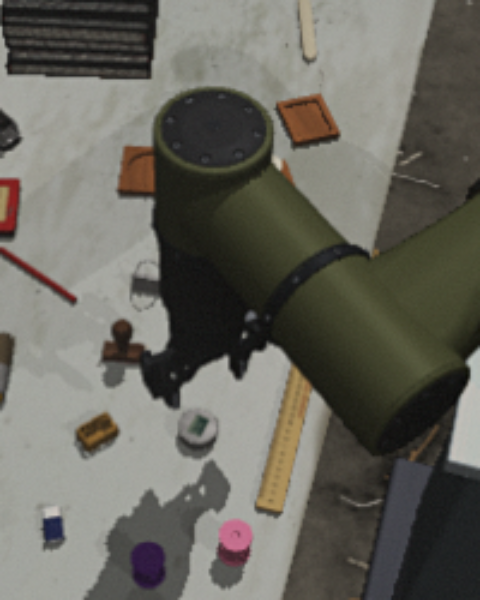

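Jaws are above the tin (crop 197,428), nothing in the way. Grip and lift.

```bash
python3 -m inch '[[[0.07,-0.004,-0.004,0.04,0],[0.07,-0.004,-0.004,0.08,0],[0.07,-0.004,-0.004,0.092,0],[0.07,-0.004,-0.004,0.092,0]]]' 
python3 -m inch '[[[0.03,0,0,0,0],[0.03,0,0,0,0],[0.03,0,0,0,0],[0.03,0,0,0,0],[0.03,0,0,0,0]]]' 30
python3 -m inch '[[[0.03,0,0,-0.03,0],[0.03,0,0,-0.09,0],[0.03,0,0,-0.09,0],[0.03,0,0,-0.09,0]]]'
python3 -c "
from h import *
plan((520,20,112,-150),(606,-150.5,112,-168),(606,-150.5,27,-168))"
```

```text
time: 12.68
ee_pos: [0.432, 0.2097, 0.0201]
eef_rot: [-0.0, -0.383, 0.924, -0.0]
wrist_force: [0.0, 0.7, -0.4]
finger_gap: 0.0701
time: 13.3
ee_pos: [0.4328, 0.2111, 0.0219]
eef_rot: [0.002, -0.383, 0.924, 0.0]
wrist_force: [-1.7, -0.5, 6.2]
finger_gap: 0.0441
time: 13.8
ee_pos: [0.4316, 0.2106, 0.1099]
eef_rot: [0.0, -0.383, 0.924, 0.0]
wrist_force: [-0.3, -0.2, -1.1]
finger_gap: 0.0439
at [ 431.6  210.6  109.9 -135. ]
shift [ 0.0724 -0.1972 -0.0021] turn 15.0 rows>= 4
shift [ 0.0108 -0.1907 -0.    ] turn 18 rows>= 4
shift [-0.     0.     0.085] turn 0 rows>= 2
```

```bash
python3 -m inch '[[[0.03,0.072,-0.197,0,15],[0.03,0.072,-0.197,0,15],[0.03,0.072,-0.197,0,15],[0.03,0.072,-0.197,0,15],[0.03,0.072,-0.197,0,15]]]' 
python3 -m inch '[[[0.03,0.011,-0.191,0,18],[0.03,0.011,-0.191,0,18],[0.03,0.011,-0.191,0,18],[0.03,0.011,-0.191,0,18],[0.03,0.011,-0.191,0,18]]]'
python3 -m inch '[[[0.03,0,0,0.05,0],[0.03,0,0,0.05,0],[0.03,0,0,0.05,0]]]'
python3 - <<'E'
from h import *
plan((606,-150.5,27,-168))
c=manip.camera("side");cv2.imwrite("pics/s5.png",cv2.resize(c["color"][70:220,230:380],None,fx=3.6,fy=3.6))
E
```

```text
time: 14.42
ee_pos: [0.5198, 0.0185, 0.108]
eef_rot: [-0.002, -0.258, 0.966, -0.0]
wrist_force: [0.2, 0.8, -1.0]
finger_gap: 0.044
time: 15.05
ee_pos: [0.6059, -0.1499, 0.1086]
eef_rot: [-0.001, -0.105, 0.994, 0.0]
wrist_force: [0.4, 0.2, -0.7]
finger_gap: 0.0438
time: 15.42
ee_pos: [0.6069, -0.1498, 0.0617]
eef_rot: [0.001, -0.106, 0.994, -0.001]
wrist_force: [0.5, -0.1, 0.9]
finger_gap: 0.0439
at [ 606.9 -149.8   61.7 -167.8]
shift [ 0.001  -0.0005  0.0347] turn 0.2 rows>= 1
```

View pics/s5.png

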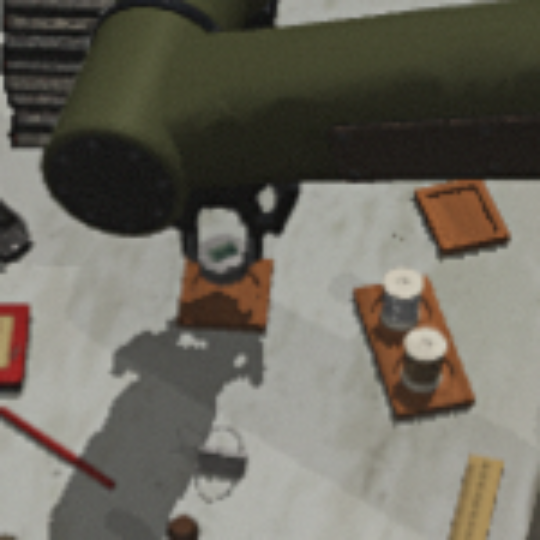

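Both reels stand in their wells (crop 403,300 and 425,360). The tin is held at crop (222,245). Check how it's centred in the grip.

```bash
python3 -c "
from h import *
c=manip.camera('side')
for uv in ((222,243),(222,250)): print(ray(c,(230+uv[0]/3.6,70+uv[1]/3.6),.060)*1000)
print(proj(c,[(.6069,-.1498,.06)]))
plan((606,-150.5,27,-168))"
```

```text
[[ 612.13616051 -158.74651622]]
[[ 609.54650062 -150.80820976]]
[[292.36639457 139.85072524]]
at [ 607.5 -150.2   62.5 -167.9]
shift [0.0016 0.0001 0.0355] turn 0.1 rows>= 1
```

```bash
python3 -m inch '[[[0.03,0.0015,0,0.025,0],[0.03,0.0015,0,0.033,0],[0.03,0.0015,0,0.036,0],[0.03,0.0015,0,0.036,0]]]' 
python3 -m inch '[[[0.055,0,0,0,0],[0.065,0,0,0,0],[0.065,0,0,0,0]]]'
python3 -m inch '[[[0.065,0,0,-0.05,0],[0.065,0,0,-0.1,0],[0.065,0,0,-0.1,0],[0.065,0,0,-0.1,0]]]'
python3 -c "
from h import *
plan((570,50,127,-200),(541,244.5,100,-218),(541,244.5,20,-218))"
```

```text
time: 16.02
ee_pos: [0.6054, -0.1511, 0.0269]
eef_rot: [0.001, -0.105, 0.994, -0.001]
wrist_force: [-6.3, 1.9, 8.6]
finger_gap: 0.0441
time: 16.4
ee_pos: [0.605, -0.1511, 0.0238]
eef_rot: [0.0, -0.105, 0.994, -0.0]
wrist_force: [-0.5, -0.1, 0.0]
finger_gap: 0.0649
time: 16.9
ee_pos: [0.6047, -0.1508, 0.1232]
eef_rot: [-0.0, -0.105, 0.994, 0.0]
wrist_force: [-0.0, 0.6, -0.7]
finger_gap: 0.0653
at [ 604.7 -150.8  123.2 -168. ]
shift [-0.008   0.2037 -0.0038] turn 32.0 rows>= 4
shift [0.0938 0.1729 0.027 ] turn 18 rows>= 4
shift [0.   0.   0.08] turn 0 rows>= 2
```

```bash
python3 -m inch '[[[0.055,-0.008,0.204,0,32],[0.055,-0.008,0.204,0,32],[0.055,-0.008,0.204,0,32],[0.055,-0.008,0.204,0,32],[0.055,-0.008,0.204,0,32]]]' 
python3 -m inch '[[[0.055,0.094,0.173,0.023,18],[0.055,0.094,0.173,0.023,18],[0.055,0.094,0.173,0.023,18],[0.055,0.094,0.173,0.023,18],[0.055,0.094,0.173,0.023,18]]]'
python3 -m inch '[[[0.055,0,0,0,0],[0.055,0,0,0,0]]]'
python3 - <<'E'
from h import *
plan((541,244.5,20,142))
c=manip.camera("side");cv2.imwrite("pics/s6.png",cv2.resize(c["color"][80:300,220:420],None,fx=2.7,fy=2.7))
E
```

```text
time: 17.52
ee_pos: [0.5691, 0.0519, 0.122]
eef_rot: [-0.001, 0.172, 0.985, -0.001]
wrist_force: [-0.6, -0.5, -0.0]
finger_gap: 0.0549
time: 18.15
ee_pos: [0.5405, 0.2446, 0.0993]
eef_rot: [-0.001, 0.325, 0.946, -0.001]
wrist_force: [0.8, -0.7, 0.1]
finger_gap: 0.0551
time: 18.4
ee_pos: [0.5413, 0.2435, 0.1008]
eef_rot: [0.0, 0.326, 0.945, -0.0]
wrist_force: [0.7, 0.1, 0.5]
finger_gap: 0.0553
at [541.3 243.5 100.8 141.9]
shift [0.0008 0.0006 0.0808] turn -0.1 rows>= 2
```

View pics/s6.png

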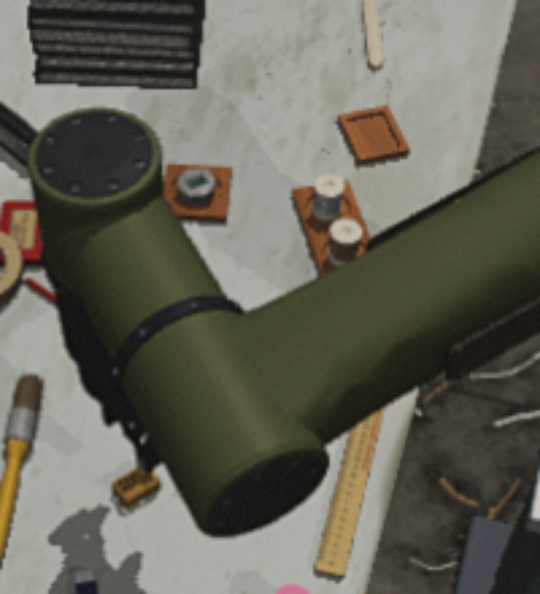

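The tin sits in its holder (crop 195,187; I'll check tilt later). Jaws are just above the wax (137,490). Grip it.

```bash
python3 -m inch '[[[0.055,0.001,0.001,0.04,0],[0.055,0.001,0.001,0.07,0],[0.055,0.001,0.001,0.081,0],[0.055,0.001,0.001,0.081,0]]]' 
python3 -m inch '[[[0.02,0,0,0,0],[0.02,0,0,0,0],[0.02,0,0,0,0],[0.02,0,0,0,0],[0.02,0,0,0,0]]]' 30
python3 -m inch '[[[0.02,0,0,-0.03,0],[0.02,0,0,-0.1,0],[0.02,0,0,-0.1,0],[0.02,0,0,-0.1,0]]]'
python3 - <<'E'
from h import *
plan((490,20,122,-180),(425,-306,122,-147),(425,-306,27,-147))
c=manip.camera("top");m=masks(c["color"])
cv2.imwrite("pics/s7.png",cv2.resize(c["color"][120:250,180:500],None,fx=2.5,fy=2.5))
print(find(c,m["wood"],(456,217),.01))
E
```

```text
time: 18.95
ee_pos: [0.5408, 0.2458, 0.0198]
eef_rot: [0.0, 0.325, 0.946, -0.0]
wrist_force: [-1.1, -0.8, 0.4]
finger_gap: 0.0547
time: 19.58
ee_pos: [0.5416, 0.2468, 0.0216]
eef_rot: [0.001, 0.325, 0.946, 0.001]
wrist_force: [-0.3, -0.4, 6.5]
finger_gap: 0.0278
time: 20.08
ee_pos: [0.5408, 0.2467, 0.1203]
eef_rot: [0.0, 0.325, 0.946, 0.001]
wrist_force: [0.3, 0.1, -1.7]
finger_gap: 0.0281
at [540.8 246.7 120.3 142. ]
shift [-0.0994 -0.2099 -0.0017] turn 322.0 rows>= 31
shift [ 0.065 -0.326 -0.   ] turn -33 rows>= 6
shift [-0.     0.     0.095] turn 0 rows>= 2
[ 424.5 -305.5   64.2   79.1  -56.8]
```

View pics/s7.png

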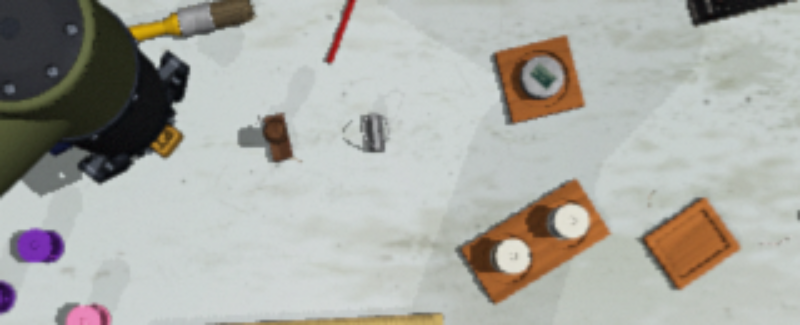

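The wax is gripped, and the stamp, clip and holders look undisturbed. Carry the wax over.

```bash
python3 -m inch '[[[0.02,-0.099,-0.21,0,-38],[0.02,-0.099,-0.21,0,-38],[0.02,-0.099,-0.21,0,-38],[0.02,-0.099,-0.21,0,-38],[0.02,-0.099,-0.21,0,-38]]]' 
python3 -m inch '[[[0.02,0.055,-0.28,0,-33],[0.02,0.055,-0.28,0,-33],[0.02,0.055,-0.28,0,-33],[0.02,0.055,-0.28,0,-33],[0.02,0.055,-0.28,0,-33]]]'
python3 -c "
from h import *
plan((425,-306,90,-147))"
```

```text
time: 20.75
ee_pos: [0.4882, 0.0173, 0.1181]
eef_rot: [-0.001, 0.001, 1.0, -0.0]
wrist_force: [0.7, 1.3, -0.7]
finger_gap: 0.0279
time: 21.38
ee_pos: [0.434, -0.2613, 0.1183]
eef_rot: [-0.001, -0.285, 0.959, 0.001]
wrist_force: [1.9, 0.5, 0.1]
finger_gap: 0.0279
at [ 434.  -261.3  118.3 -146.9]
shift [ 0.032  -0.0325  0.0283] turn 0.1 rows>= 1
```

```bash
python3 -m inch '[[[0.02,0.032,-0.032,0.0,0],[0.02,0.032,-0.032,0.03,0],[0.02,0.032,-0.032,0.058,0],[0.02,0.032,-0.032,0.058,0],[0.02,0.032,-0.032,0.058,0]]]'
python3 - <<'E'
from h import *
plan((425,-306,27,-147))
c=manip.camera("side");cv2.imwrite("pics/s8.png",cv2.resize(c["color"][70:220,250:430],None,fx=3.6,fy=3.6))
E
```

```text
time: 22.0
ee_pos: [0.4259, -0.3045, 0.0624]
eef_rot: [-0.0, -0.285, 0.959, -0.0]
wrist_force: [0.1, -0.1, 1.1]
finger_gap: 0.028
at [ 425.9 -304.5   62.4 -146.9]
shift [ 0.0016 -0.0008  0.0354] turn 0.1 rows>= 1
```

View pics/s8.png

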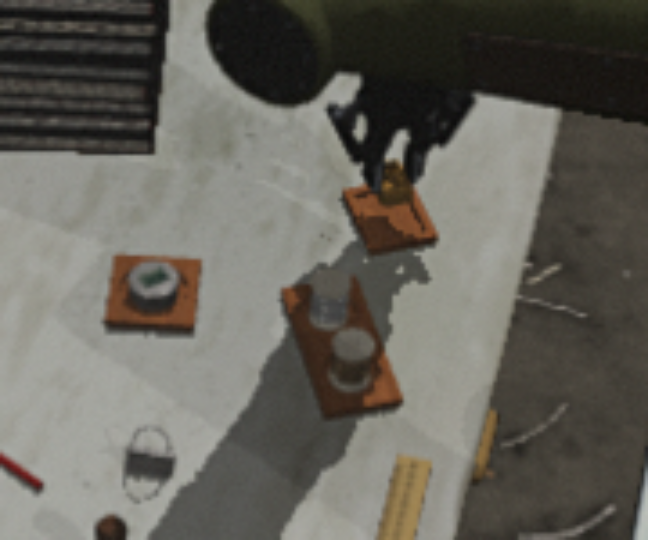

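The wax is held flat over its well (crop 395,180), aligned with the holder. Lower, release, back away and check.

```bash
python3 -m inch '[[[0.02,0.001,-0.001,0.025,0],[0.02,0.001,-0.001,0.033,0],[0.02,0.001,-0.001,0.035,0],[0.02,0.001,-0.001,0.035,0]]]' 
python3 -m inch '[[[0.045,0,0,0,0],[0.055,0,0,0,0],[0.055,0,0,0,0]]]'
python3 -m inch '[[[0.055,0,0,-0.05,0],[0.055,0,0,-0.11,0],[0.055,0,0,-0.14,0],[0.055,0,0,-0.14,0]]]'
python3 -c "
from h import *
plan((420,-30,170,-147),(440,250,170,-147))"
```

```text
time: 22.55
ee_pos: [0.4256, -0.3061, 0.0277]
eef_rot: [0.0, -0.284, 0.959, -0.001]
wrist_force: [0.5, -0.1, -0.4]
finger_gap: 0.0276
time: 22.92
ee_pos: [0.4252, -0.306, 0.027]
eef_rot: [0.0, -0.284, 0.959, -0.0]
wrist_force: [0.0, -0.2, -0.2]
finger_gap: 0.055
time: 23.42
ee_pos: [0.4263, -0.3065, 0.1702]
eef_rot: [0.002, -0.284, 0.959, -0.002]
wrist_force: [0.5, -0.8, -0.9]
finger_gap: 0.0551
at [ 426.3 -306.5  170.2 -147. ]
shift [-1.455e-01  2.352e-01  2.000e-04] turn 0.0 rows>= 5
shift [-0.1693  0.2239 -0.    ] turn 0 rows>= 5
```

```bash
python3 -m inch '[[[0.055,-0.145,0.235,0,0],[0.055,-0.145,0.235,0,0],[0.055,-0.145,0.235,0,0],[0.055,-0.145,0.235,0,0],[0.055,-0.145,0.235,0,0]]]' 
python3 -m inch '[[[0.055,-0.169,0.224,0,0],[0.055,-0.169,0.224,0,0],[0.055,-0.169,0.224,0,0],[0.055,-0.169,0.224,0,0],[0.055,-0.169,0.224,0,0]]]'
python3 - <<'E'
from h import *
c=manip.camera("top");m=masks(c["color"]);s=manip.camera("side")
A=np.full((590,790,3),0,np.uint8)
a=cv2.resize(c["color"][130:240,270:490],None,fx=2.6,fy=2.6,interpolation=2);A[:a.shape[0],:a.shape[1]]=a
b=cv2.resize(s["color"][85:215,260:390],None,fx=2.2,fy=2.2,interpolation=2);A[300:300+b.shape[0],:b.shape[1]]=b
d=cv2.resize(c["color"][135:170,378:413],None,fx=8,fy=8,interpolation=2);A[300:580,300:580]=d
e=cv2.resize(c["color"][205:230,443:468],None,fx=8,fy=8,interpolation=2);A[300:500,585:785]=e
cv2.imwrite("pics/f.png",A)
def rect(): pass
for uv,h,k,L in(((402,200),(430.1,-139.4),"white",-59.7),((385,222),(430.1,-139.4),"white",-59.7)):
    # reel tops: seek in vicinity
    f=find(c,m["white"],uv,.05,25);dd=f[:2]-h;u=np.radians(L)
    print(f,"along",dd@[np.cos(u),np.sin(u)],"across",dd@[-np.sin(u),np.cos(u)])
E
```

```text
time: 24.05
ee_pos: [0.4178, -0.0272, 0.1658]
eef_rot: [-0.0, -0.286, 0.958, 0.0]
wrist_force: [0.5, -0.3, 0.3]
finger_gap: 0.0548
time: 24.68
ee_pos: [0.4372, 0.2525, 0.165]
eef_rot: [-0.001, -0.285, 0.958, -0.001]
wrist_force: [-0.2, -0.3, -0.4]
finger_gap: 0.0551
[ 448.9 -170.7   33.6   31.    88.9] along 36.509400061714274 across 0.44012172599717303
[ 412.8 -109.    30.8   33.5   -1.8] along -34.975552630445705 across 0.4008967384794282
```

View pics/f.png

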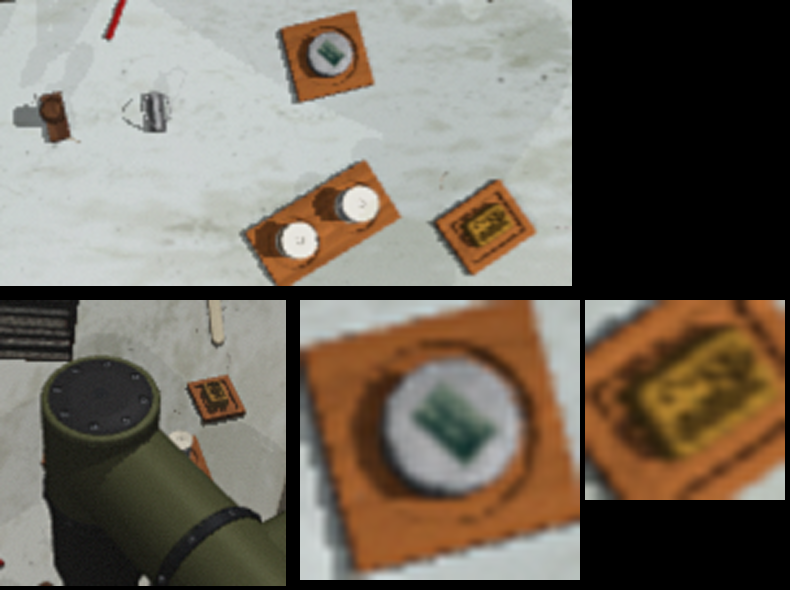

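```bash
python3 -c "
from h import *
c=manip.camera('top')
print(ray(c,(396.6,150.2),.025)*1000-[605.9,-150.4], ray(c,(458,216),.024)*1000-[424.8,-305.9])
h=cv2.cvtColor(c['color'],cv2.COLOR_BGR2HSV).astype(int)
m=(h[...,0]>=16)&(h[...,0]<30)&(h[...,1]>120)&(h[...,2]>85)
f=find(c,m,(458,216),.024);print(f,f[:2]-[424.8,-305.9])
m=(h[...,1]<60)&(h[...,2]>100);m2=np.zeros_like(m);m2[143:158,388:406]=m[143:158,388:406];m2=cv2.morphologyEx(m2.astype(np.uint8),cv2.MORPH_CLOSE,np.ones((5,5)))
print(find(c,m2,(397,150),.025)-[605.9,-150.4,0,0,0])
"
```

```text
[[-0.47345467  0.03916134]] [[1.77706864 0.24218536]]
[ 426.5 -305.5   27.3   41.3  -57.8] [1.7 0.4]
[ 0.1 -1.  42.8 37.9 88.8]
```

```bash
python3 -c "
from station import manip
print(manip.close_job(),manip.sense()['time'])"
```

```text
the job is handed in; nothing more can be done
the job is handed in; nothing more can be done
```

I put both reels, the needle tin and the wax in their wells and handed the job in at about 25 s of the 96 s allowed. The hand-in gives no verdict.

- **Final top-camera check:** the reels are within about 1 mm of their well centres, the tin within about 1 mm, and the wax within about 2 mm. The wax lies lengthways to within about 1°.
- **Reels:** white is in the far well and brown in the near one; both appear upright.
- **Bystanders:** the stamp and clip look undisturbed. I did not measure them or re-inspect the eraser at the end, but no move went near any of the three.
- **Not measured directly:** I judged that the tin and wax lie flat on their well floors from the images and the lowering forces. The side view was partly blocked by the arm at the end. Before lowering, it had put the tin up to about 9 mm off centre in the grip, depending on the pixel read, but the final top view showed it centred.

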